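Load the cut-off jig with a plug rod

ROBOT

A 6-joint arm with a two-finger parallel gripper is mounted at the origin on the work surface. World frame = base frame: x ahead of the robot, y to its left, z up, the work surface at z = 0. Lengths are in m, angles in degrees, forces in N, time in s.
With the tool pointing down it reaches from about 0.35 to 0.975 m from the base axis. Payload 17.4 kg.
Tool frame: the origin (TCP) lies between the finger pads; the fingertips stand 25 mm ahead of it and the grasp point (between the pads) lies 6 mm ahead of it (ctrl.tips_ahead is the distance from the TCP to the fingertips, in m); z points along the fingers, y is the line along which they close (so a half turn about z gives the same grasp; the last joint's range is limited). The gripper opens to 85 mm and grips with 20 to 120 N. Pads are 22 mm wide; open, the fingers measure 114 mm over their backs; the gripper's body (76 mm by 85 mm) begins 54 mm behind the grasp point. The pads swing forward as they close: fully open they stand 13 mm farther back than shut.
Start: joints at [70.428, 6.646, 82.598, -0, 90.757, -2.166], TCP at [0.202, 0.644, 0.256] pointing down, gripper open.
Joint ranges: [-162.19, 162.19], [-47.58, 125.68], [4.15, 143.07], [-65.23, 245.23], [0.69, 171.88], [-170.13, 170.13]. Speed limits (degrees/s): [108.29, 108.29, 127.2, 180, 180, 180].

INTERFACE

Orientations are given as a 3x3 rotation matrix whose columns are the frame's x, y, z axes.
In Python, from station import ctrl, optics gives the robot as it stands. The module is installed in compiled form; this text tells all that it offers.
- The arm moves only by the tool send_rows, never from a script. Its argument "targets" is one flat list of numbers, 5 for each row, row after row: the shift along the tool's x, y, z in m, then the turn about the tool's z in rad, then the finger opening in m, from 0 to 0.0854. In form: [x, y, z, turn, claw, x, y, z, turn, claw, ...]. A call has 1 to 8 rows; each row shifts and turns the commanded pose from where the row before left it, along the tool's axes as they then stand; what a row does not reach is not made up. A row lasts 1/8 s, in which the tool goes at most 62.5 mm and 10.7 degrees, less where a joint would pass 70% of its speed; a pose out of reach is approached as far as the arm can. A call is refused whole if a number of a shift passes 0.0625 or a number of a turn 0.188, either way. A call with a gripper value outside its range is refused whole. The fingers move at their own pace and stop on an object; the grip force is fixed at half the most. Time passes only in rows, so rows that do not move let the fingers close. It gives the time, the measured TCP pose, the force, the opening and the grip force at its end, in the units of the state.
- ctrl.observe(): the state, without advancing time (a new reading comes with each control period).
- optics.camera(name): name is "side" or "top"; returns a dict with "img" (384x512x3 uint8, blue, green, red), "camera_matrix" (3x3 intrinsics, pixels), "T" (4x4, takes a point from camera to world coordinates). Camera axes: x right, y down, z forward; pixel columns grow to the right and rows downward; lengths in m; the calibration is good to about 2 mm. A picture is of the moment at which its call begins. There is no depth.
- ctrl.hand_in(): hands the job in; it is judged then, once.
The state is a dict: "time_s": time; "qpos": joint angles; "joint_velocities": joint speeds; "effort": joint torques, N m; "tcp_pos": TCP position; "tcp_rot": TCP orientation; "wrist_force": force on the tool from outside, world axes, zero at the start; "moment": the same for the moment, N m; "width": opening from 0.0 (shut) to 1.0 (fully open); "finger_force": force on a finger pad.
Only numpy, scipy, OpenCV 4.12 (cv2) and the standard library are available. Lean on these libraries where they do the work, as an engineer would, in place of code of your own. Each camera call takes 0.05 s, during which the arm holds its last target. There are 200 camera calls.

TASK

Take the yellow rod from its rest and put it into the V-groove of the cut-off jig, then push it along the groove, under the sprung roller, until its end meets the brass stop bolt of the red end stop. Keep it pressed lightly against the stop for about a second (about 6 N on the stop, at least 2.5 N and never more than 15 N), then let go and leave the rod lying there, touching the bolt; leave everything else alone.

Things in the scene. Friction and masses are not known exactly. Their poses are not given: they have to be found in the camera images.
- rod: yellow cast-resin rod, 26 mm diameter, 160 mm long overall, both ends hemispherical (radius 13 mm), 0.10 to 0.17 kg. Origin at its middle on its axis; y runs along the rod (both ends alike). It starts lying on a white stock rest, its axis 46.4 mm above the table.
- rest_a: stock rest of the yellow rod, fixed: white base plate 60 x 140 x 6 mm with two wooden V saddles, each 14 mm long along y with middles 52 mm either side of the origin, so some 90 mm of rod is free between them. Origin under the middle of the plate, y along the rod.
- jig: cut-off jig, fixed: wooden board 100 (x) x 360 (y) x 12 mm with an aluminium rail carrying a 90 degree V-groove. Origin under the board's middle; y runs along the groove TOWARDS the end stop. Groove at x = 0 from y = -165 (open end) to 155 mm, apex z = 30, edges z = 40 mm; rail at most 25 mm wide, so fingers on a rod can straddle it. A rod lying in it has its axis at z = 48.4 mm.
- roller_mid (a point): middle of the black rubber roller across the groove, 18 mm diameter, hung in a green gate; 55 mm along y from the jig's origin. Gate: 72 mm wide, 22 mm thick along y, top 106 mm above the table, 48 mm clear between posts; roller between them.
- gate: spring yoke of the roller (origin on the roller's axis, z up). Pressed down with about 3 N (0.3 N/mm, can rise 12 mm), the roller hangs 3 mm below the top of a lying rod: the rod's round end lifts it when pushed under along the groove, which takes some 3 to 8 N; then the rod drags in the groove under it with some 3 to 8 N (which does not reach the stop) and is held.
- stop: red end stop block, 44 mm wide (x), 16 mm thick (y), fixed across the groove beyond the roller, 120 to 140 mm along y from the jig's origin. Origin on its face on the axis of a lying rod; axes as the jig's, y away from the rod. A brass stop bolt, part of it, stands out of this face towards the rod: see bolt_root. Screws slip at about 25 N.
- bolt_root (a point): where the 14 mm brass stop bolt leaves the red block's face (the block's origin). It stands out towards the rod (-y) by 5 to 35 mm, differently each time and NOT measured: find its end by feel. Its 11 mm rubber tip is sprung (gives 2 mm at under 1 N, then is hard). So a rod touching it has its middle 83 to 115 mm before this point.
- spare_rod: blue rod of the same size on the other stock rest; a bystander, to be left alone
- tape: roll of blue masking tape lying flat, a ring 96 mm across and 24 mm high; bystander
- hardener: white bottle with red cap, 52 mm across, 110 mm tall; bystander
- pigment: green jar with black lid, 60 mm across, 75 mm tall; bystander
- cup: white mixing cup, open, 84 mm across the rim, 95 mm tall; bystander
- sander: cork sanding block 70 x 125 x 28 mm; bystander
- brush: paint brush lying on the table; bystander
Mind the look-alikes: they are no part of the job. Of the things that look like the rod, the largest one is meant.

How it is judged:
By the outcome, as a careful person would: the job done as asked, in the order asked, and still so for the second after the job is handed in, with the robot touching nothing.
It also fails if it takes over 64 s, if anything falls off the work surface, if the arm or the gripper's body presses on something with over 40 N, if the wrist force passes 120 N, or if a joint passes its speed limit or range.

## Working session

There is one attempt and no reset: what is moved stays moved. The work goes in short steps, Python scripts to look and compute and a tool call to move; the robot and the scene stay as the last step left them, time stands still between calls to the robot, and variables do not carry over. Pictures are saved under pics/ and viewed, at most 10 in all, crops included, and the job is handed in when it is done.

Besides the shell and the picture viewer there is one more tool, called after ">>>" as a command line: name --argument value ..., lists and objects as JSON in quotes. send_rows: Moves the arm, as the interface text tells. Its arguments: {"type":"object","properties":{"targets":{"type":"array"}},"required":["targets"]}

```bash
mkdir -p pics; cat > h.py <<'E'
import numpy as np, cv2
from station import ctrl, optics
def ray(c,u,v):
    K=c["camera_matrix"];T=c["T"]
    d=T[:3,:3]@np.linalg.solve(K,[u,v,1.]);return T[:3,3],d
def onz(c,u,v,z):
    o,d=ray(c,u,v);return o+d*(z-o[2])/d[2]
def proj(c,p):
    T=c["T"];q=T[:3,:3].T@(np.array(p)-T[:3,3]);q=c["camera_matrix"]@q;return q[:2]/q[2]
E
python3 - <<'E'
from h import *
for n in("top","side"):
    c=optics.camera(n);cv2.imwrite(f"pics/{n}0.png",c["img"]);print(n,c["T"].round(3).tolist(),c["camera_matrix"].round(1).tolist())
s=ctrl.observe();print(s["time_s"],s["tcp_pos"],np.round(s["tcp_rot"],3).tolist(),s["wrist_force"],ctrl.tips_ahead)
E
```

```text
top [[-0.025, -0.998, 0.056, 0.455], [-1.0, 0.025, -0.002, 0.033], [0.001, -0.056, -0.998, 1.474], [0.0, 0.0, 0.0, 1.0]] [[453.1, 0.0, 253.5], [0.0, 453.1, 194.4], [0.0, 0.0, 1.0]]
side [[0.86, -0.281, 0.425, 0.103], [-0.51, -0.471, 0.72, -0.773], [-0.002, -0.836, -0.549, 0.656], [0.0, 0.0, 0.0, 1.0]] [[412.5, 0.0, 250.3], [0.0, 412.5, 192.3], [0.0, 0.0, 1.0]]
0.1 [0.20188366 0.64395955 0.25564885] [[-0.954, 0.299, -0.0], [0.299, 0.954, -0.001], [0.0, -0.001, -1.0]] [ 0.21309266 -0.92544293  0.50222096] 0.025
```

View pics/top0.png

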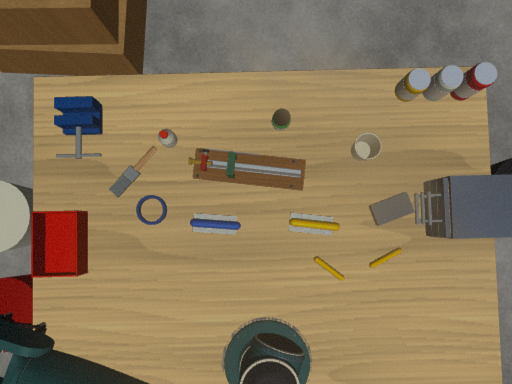

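View pics/side0.png

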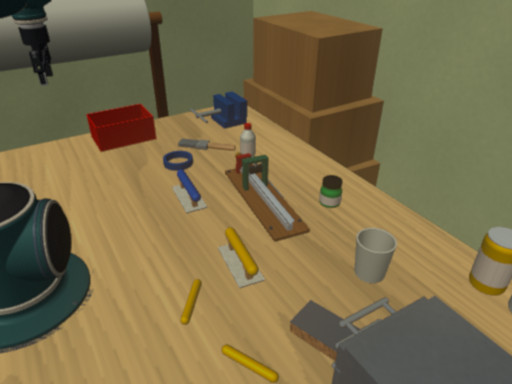

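Top view: the yellow candidates are the rod on the white rest at (315,224), a small stick at (328,268) and another at (385,257). I choose the one on the rest because it is the largest and lies on saddles. In the jig, the stop is at about (205,160), the gate at (231,163), and the open end is to the right at about (303,172).

```bash
cat > m.py <<'E'
from h import *
def mask(c,lo,hi,box):
    h=cv2.cvtColor(c["img"],cv2.COLOR_BGR2HSV);m=cv2.inRange(h,lo,hi);z=np.zeros_like(m);x0,x1,y0,y1=box;z[y0:y1,x0:x1]=m[y0:y1,x0:x1];return z
def rect(m):
    cs=cv2.findContours(m,cv2.RETR_EXTERNAL,cv2.CHAIN_APPROX_NONE)[0];k=max(cs,key=cv2.contourArea);return cv2.minAreaRect(k),k
E
python3 - <<'E'
from m import *
c=optics.camera("top");h=cv2.cvtColor(c["img"],cv2.COLOR_BGR2HSV)
for n,u,v in[("rod",315,224),("board",280,180),("rail",270,169),("gate",231,163),("red",205,156),("table",260,200),("rest",313,215)]: print(n,h[v,u])
m=mask(c,(20,150,80),(32,255,255),(280,350,205,240));r,k=rect(m);print("rod",r)
b=cv2.boxPoints(r);w=np.array([onz(c,*p,.0464) for p in b]);print(w.round(4).tolist());print("sizes",np.linalg.norm(w[0]-w[1]),np.linalg.norm(w[1]-w[2]))
m=mask(c,(0,0,110),(180,70,255),(205,300,150,185));r,k=rect(m);print("rail",r);print([onz(c,*p,.04).round(4).tolist() for p in cv2.boxPoints(r)])
m=mask(c,(0,180,60),(6,255,255),(195,220,145,175));r,k=rect(m);print("red",r)
m=mask(c,(45,60,30),(90,255,255),(220,245,145,185));r,k=rect(m);print("gate",r,onz(c,*r[0],.106))
b=c["img"][135:245,180:350];b=cv2.resize(b,None,fx=4.5,fy=4.5,interpolation=cv2.INTER_CUBIC);cv2.imwrite("pics/crop.png",b)
E
```

```text
rod [ 24 255 177]
board [ 16 149 101]
rail [100  10 155]
gate [64 75 78]
red [  5 203 127]
table [ 19 107 174]
rest [ 30  11 160]
rod ((314.03619384765625, 223.7013397216797), (50.35867691040039, 7.941870212554932), 6.911227226257324)
[[0.4377, -0.0782, 0.0464], [0.4624, -0.0819, 0.0464], [0.4395, -0.2386, 0.0464], [0.4148, -0.2347, 0.0464]]
sizes 0.024959386603933955 0.158341986497614
rail ((266.98779296875, 168.10975646972656), (64.71287536621094, 4.638124465942383), 6.34019136428833)
[[0.6252, 0.0877, 0.04], [0.6399, 0.0857, 0.04], [0.612, -0.1183, 0.04], [0.5973, -0.1162, 0.04]]
red ((203.16175842285156, 162.39706420898438), (4.831879615783691, 15.185907363891602), 4.398705005645752)
gate ((230.86634826660156, 163.83663940429688), (7.064764022827148, 24.179405212402344), 5.710592269897461) [0.62678879 0.09623069 0.106     ]
```

View pics/crop.png

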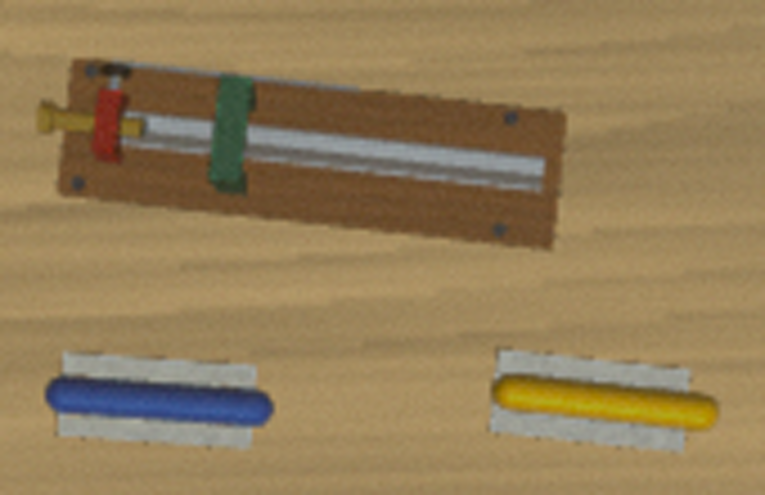

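The crop confirms the full-size yellow rod on the white rest. The brass bolt points towards the open end, with its tip at crop (145,127). Next I'll measure the jig axis.

```bash
python3 - <<'E'
from m import *
c=optics.camera("top")
m=mask(c,(8,130,50),(18,255,130),(188,310,143,195));m=cv2.morphologyEx(m,cv2.MORPH_OPEN,np.ones((3,3)));r,k=rect(m);print("board",r)
w=np.array([onz(c,*p,.012)[:2] for p in cv2.boxPoints(r)]);print(w.round(4).tolist(),w.mean(0),[np.linalg.norm(w[i]-w[i-1]) for i in (1,2)])
for i in(1,2):
    d=w[i]-w[i-1];print(np.degrees(np.arctan2(d[0],d[1])))
# rail centre line fit
m=mask(c,(0,0,110),(180,70,255),(242,302,155,185));ys,xs=np.nonzero(m)
cols=[(x,ys[xs==x].mean()) for x in range(246,296)]
L=np.array([onz(c,u,v,.038)[:2] for u,v in cols]);p=np.polyfit(L[:,1],L[:,0],1);print("rail x=",p,np.degrees(np.arctan(p[0])))
for n,u,v,z in[("bolttip",180+145/4.5,135+127/4.5,.0484+.005),("redtop",203.2,162.4,.07),("rail open",180+544/4.5,135+174/4.5,.04),("boltroot-ish",180+122/4.5,135+126/4.5,.05)]:print(n,onz(c,u,v,z))
m=mask(c,(20,150,80),(32,255,255),(280,350,205,240));ys,xs=np.nonzero(m);L=np.array([onz(c,x,y,.05)[:2] for x,y in zip(xs,ys)]);p=np.polyfit(L[:,1],L[:,0],1);print("rod",L.mean(0),np.degrees(np.arctan(p[0])))
E
```

```text
board ((248.03955078125, 176.54713439941406), (110.62701416015625, 16.635643005371094), 4.993743896484375)
[[0.589, 0.2268], [0.6429, 0.2212], [0.6027, -0.1353], [0.549, -0.129]] [0.59589132 0.04593619] [np.float64(0.05412227860652181), np.float64(0.3587775486576424)]
95.95663467253554
-173.5737967707542
rail x= [0.13786909 0.61737248] 7.849830329072064
bolttip [0.63679549 0.15737271 0.0534    ]
redtop [0.63793467 0.18397567 0.07      ]
rail open [ 0.59820825 -0.12256606  0.04      ]
boltroot-ish [0.63833407 0.17380293 0.05      ]
rod [ 0.43742981 -0.1599244 ] 7.431930571915346
```

>>> send_rows --targets '[-0.029, -0.0435, 0, 0, 0.085, -0.029, -0.0435, 0, 0, 0.085, -0.029, -0.0435, 0, 0, 0.085, -0.029, -0.0435, 0, 0, 0.085, -0.029, -0.0435, 0, 0, 0.085, -0.029, -0.0435, 0, 0, 0.085, -0.029, -0.0435, 0, 0, 0.085, -0.029, -0.0435, 0, 0, 0.085]'

```text
time_s: 1.2
tcp_pos: [0.3192, 0.241, 0.2563]
tcp_rot: [[-0.954, 0.299, 0.0], [0.299, 0.954, 0.0], [-0.0, 0.0, -1.0]]
wrist_force: [1.0, -0.1, -0.0]
width: 0.994
finger_force: 0.0
```

>>> send_rows --targets '[-0.029, -0.0435, 0, 0, 0.085, -0.029, -0.0435, 0, 0, 0.085, -0.029, -0.0435, 0, 0, 0.085, -0.029, -0.0435, 0, 0, 0.085, -0.029, -0.0435, 0, 0, 0.085, -0.029, -0.0435, 0, 0, 0.085, -0.029, -0.0435, 0, 0, 0.085, -0.029, -0.0435, 0, 0, 0.085]'

```text
time_s: 2.2
tcp_pos: [0.4365, -0.1607, 0.2564]
tcp_rot: [[-0.954, 0.3, 0.0], [0.3, 0.954, -0.0], [-0.0, 0.0, -1.0]]
wrist_force: [0.3, 0.2, 0.5]
width: 0.993
finger_force: 0.0
```

>>> send_rows --targets '[0, 0, 0.012, 0.176, 0.085, 0, 0, 0.012, 0.176, 0.085, 0, 0, 0.012, 0.176, 0.085, 0, 0, 0.012, 0.176, 0.085, 0, 0, 0.012, 0.176, 0.085, 0, 0, 0.012, 0.176, 0.085, 0, 0, 0.012, 0.176, 0.085, 0, 0, 0.012, 0.176, 0.06]'

```text
time_s: 3.2
tcp_pos: [0.4364, -0.1588, 0.1599]
tcp_rot: [[0.146, 0.989, -0.0], [0.989, -0.146, 0.0], [0.0, -0.0, -1.0]]
wrist_force: [0.2, 0.9, -0.8]
width: 0.811
finger_force: 0.0
```

```bash
python3 - <<'E'
from m import *
s=ctrl.observe();R=np.array(s["tcp_rot"]);p=s["tcp_pos"]
print(s["time_s"],p,R.round(4).tolist(),s["wrist_force"],s["width"])
c=optics.camera("top");print("board mid",onz(c,249.6,168.9,.012))
d2=np.array([np.sin(np.radians(7.5)),np.cos(np.radians(7.5))])
print("tool x yaw vs rod",np.degrees(np.arctan2(R[0,0],R[1,0])))
t=np.array([.438,-.159,.04+.006])
print("shift tool", R.T@(t-p))
# side view check of rod
cs=optics.camera("side");m=mask(cs,(20,150,80),(32,255,255),(215,265,220,285));r,k=rect(m);print("side rod centre",r[0],"pred",proj(cs,(.438,-.159,.0464)))
for sg in(-1,1):
    q=np.array([.438,-.159,.0464]);q[:2]+=sg*.08*d2;print(proj(cs,q))
print(cv2.boxPoints(r).tolist())
cv2.imwrite("pics/t1.png",np.vstack([cv2.resize(c["img"][190:250,270:360],(600,400)),]))
E
```

```text
3.2 [ 0.43639165 -0.15880682  0.15985425] [[0.1463, 0.9892, -0.0001], [0.9892, -0.1463, 0.0], [0.0, -0.0001, -1.0]] [ 0.17941386  0.93596161 -0.75146724] 0.8105810693135086
board mid [0.62061448 0.04019806 0.012     ]
tool x yaw vs rod 8.41251982150633
shift tool [4.11904354e-05 1.62595100e-03 1.13854158e-01]
side rod centre (240.96144104003906, 250.4344482421875) pred [239.55867043 249.22841949]
[253.91973053 272.71473214]
[227.0004887  228.69056362]
[[222.06683349609375, 230.31362915039062], [232.55526733398438, 224.14395141601562], [259.8560485839844, 270.5552673339844], [249.36761474609375, 276.7249450683594]]
```

>>> send_rows --targets '[0, 0.0015, 0.03, 0, 0.06, 0, 0, 0.03, 0, 0.06, 0, 0, 0.03, 0, 0.06, 0, 0, 0.02, 0, 0.06, 0, 0, 0, 0, 0.01, 0, 0, 0, 0, 0.01, 0, 0, 0, 0, 0.01, 0, 0, 0, 0, 0.01]'

```text
time_s: 4.3
tcp_pos: [0.4391, -0.1594, 0.052]
tcp_rot: [[0.14, 0.99, 0.003], [0.99, -0.14, -0.001], [-0.001, 0.003, -1.0]]
wrist_force: [4.8, -0.5, 7.2]
width: 0.286
finger_force: 59.7
```

>>> send_rows --targets '[0, 0, 0, 0, 0.01, 0, 0, 0, 0, 0.01, 0, 0, -0.01, 0, 0.01, 0, 0, -0.03, 0, 0.01, 0, 0, -0.03, 0, 0.01, 0, 0, -0.03, 0, 0.01, 0, 0, 0, 0, 0.01]'

```text
time_s: 5.18
tcp_pos: [0.4385, -0.1593, 0.153]
tcp_rot: [[0.14, 0.99, 0.003], [0.99, -0.14, -0.001], [-0.001, 0.003, -1.0]]
wrist_force: [0.7, 0.1, -1.7]
width: 0.283
finger_force: 59.1
```

```bash
python3 - <<'E'
from m import *
s=ctrl.observe();R=np.array(s["tcp_rot"]);p=s["tcp_pos"]
print(s["time_s"],p,s["wrist_force"],s["width"],s["finger_force"])
# place rod mid at jig y=-60 with TCP high
d=np.array([np.sin(np.radians(7.75)),np.cos(np.radians(7.75))]);o=np.array([.622,.0405])
t=np.append(o-.065*d,p[2]);print("target",t,"shift tool",R.T@(t-p))
cs=optics.camera("side");m=mask(cs,(20,150,80),(32,255,255),(180,300,120,285));r,k=rect(m);b=cv2.boxPoints(r);print(r)
cv2.imwrite("pics/s2.png",cv2.resize(cs["img"][130:290,160:330],None,fx=3.5,fy=3.5))
E
```

```text
5.175 [ 0.43853043 -0.15932963  0.15304968] [ 0.7448473   0.12575439 -1.68894249] 0.28283312099399455 59.148085713386536
target [ 0.61323469 -0.02390628  0.15304968] shift tool [0.15858519 0.15398598 0.0003385 ]
((243.7056427001953, 219.56979370117188), (41.004737854003906, 13.031167030334473), 55.61965560913086)
```

View pics/s2.png

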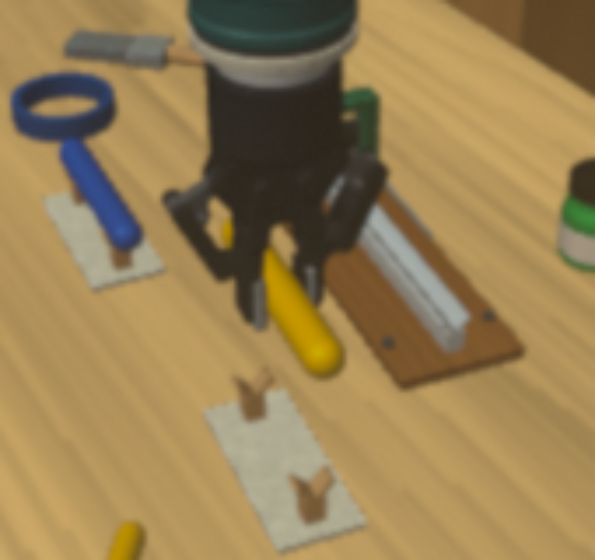

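The rod is gripped at its middle (side crop about (285,300)) and is clear of the rest.

>>> send_rows --targets '[0.0264, 0.0257, 0, 0, 0.01, 0.0264, 0.0257, 0, 0, 0.01, 0.0264, 0.0257, 0, 0, 0.01, 0.0264, 0.0257, 0, 0, 0.01, 0.0264, 0.0257, 0, 0, 0.01, 0.0264, 0.0257, 0.02, 0, 0.01, 0, 0, 0.03, 0, 0.01, 0, 0, 0.01, 0, 0.01]'

```text
time_s: 6.22
tcp_pos: [0.6116, -0.0236, 0.0872]
tcp_rot: [[0.14, 0.99, -0.005], [0.99, -0.14, 0.0], [-0.0, -0.005, -1.0]]
wrist_force: [-0.7, -0.0, -1.8]
width: 0.285
finger_force: 59.3
```

```bash
python3 - <<'E'
from m import *
s=ctrl.observe();R=np.array(s["tcp_rot"]);p=s["tcp_pos"]
print(s["time_s"],p,s["wrist_force"],s["width"])
c=optics.camera("top");cs=optics.camera("side")
a=cv2.resize(c["img"][140:200,190:310],None,fx=5,fy=5,interpolation=cv2.INTER_CUBIC)
b=cv2.resize(cs["img"][140:250,200:320],(600,300*11//6-250),interpolation=cv2.INTER_CUBIC)
cv2.imwrite("pics/p3.png",np.vstack([a,b]))
# side: expected px of rod axis ends, given tool; and rail apex line
ax=p+R[:,2]*.0056
for k in(-.08,.08): print("rod end side",proj(cs,ax+k*R[:,0]),"top",proj(c,ax+k*R[:,0]))
o=np.array([.622,.0405]);d=np.array([np.sin(np.radians(7.75)),np.cos(np.radians(7.75))])
for y in(-.165,.04):
  for dx in(-.01,.01):
    q=o+y*d+dx*np.array([d[1],-d[0]]);print("edge",y,dx,"side",proj(cs,(*q,.04)).round(1),"top",proj(c,(*q,.04)).round(1))
E
```

```text
6.225 [ 0.61155383 -0.02358219  0.08719942] [-0.69146044 -0.04849861 -1.77714263] 0.2846640563120556
rod end side [285.87663838 202.61917464] top [295.88920875 171.7603081 ]
rod end side [259.59809353 172.02302   ] top [244.41942984 165.80349298]
edge -0.165 -0.01 side [286.  221.5] top [300.7 176.3]
edge -0.165 0.01 side [293.2 219.6] top [301.3 170.1]
edge 0.04 -0.01 side [253.1 181.2] top [236.6 169.2]
edge 0.04 0.01 side [259.5 179.7] top [237.3 163. ]
```

View pics/p3.png

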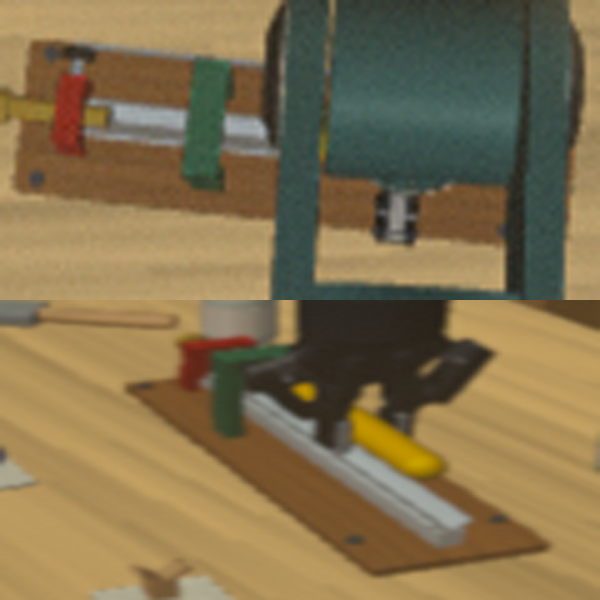

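The rod hangs over the rail, in line with it in both views (side crop rail end (450,525), rod end (430,465)). I'll lower it into the groove.

>>> send_rows --targets '[0, 0.001, 0.012, 0, 0.01, 0, 0, 0.008, 0, 0.01, 0, 0, 0.005, 0, 0.01, 0, 0, 0.003, 0, 0.01, 0, 0, 0.002, 0, 0.01, 0, 0, 0.001, 0, 0.01, 0, 0, 0, 0, 0.01]'

```text
time_s: 7.2
tcp_pos: [0.6139, -0.024, 0.0594]
tcp_rot: [[0.141, 0.99, 0.0], [0.99, -0.141, -0.0], [-0.0, 0.0, -1.0]]
wrist_force: [-0.7, 0.6, -0.8]
width: 0.286
finger_force: 59.3
```

>>> send_rows --targets '[0, 0, 0.002, 0, 0.01, 0, 0, 0.0015, 0, 0.01, 0, 0, 0.001, 0, 0.01, 0, 0, 0, 0, 0.01]'

```text
time_s: 7.7
tcp_pos: [0.6139, -0.024, 0.0547]
tcp_rot: [[0.141, 0.99, -0.0], [0.99, -0.141, -0.0], [-0.0, -0.0, -1.0]]
wrist_force: [-0.2, 0.3, -1.5]
width: 0.286
finger_force: 59.4
```

>>> send_rows --targets '[0, 0, 0.001, 0, 0.01, 0, 0, 0.001, 0, 0.01, 0, 0, 0, 0, 0.01]'

```text
time_s: 8.07
tcp_pos: [0.6144, -0.0241, 0.0539]
tcp_rot: [[0.14, 0.99, 0.001], [0.99, -0.14, -0.0], [0.0, 0.001, -1.0]]
wrist_force: [-0.5, 0.1, 7.4]
width: 0.285
finger_force: 60.4
```

Seated: +7.4 N up at the expected height. Now I'll release, lift, and go behind the rod's rear end with the fingers shut.

>>> send_rows --targets '[0, 0, -0.0005, 0, 0.05, 0, 0, 0, 0, 0.06, 0, 0, 0, 0, 0.06, 0, 0, -0.02, 0, 0.06, 0, 0, -0.03, 0, 0.06, -0.04, 0, -0.005, 0, 0.03, -0.04, 0, 0, 0, 0, -0.03, 0, 0, 0, 0]'

```text
time_s: 9.07
tcp_pos: [0.5984, -0.1344, 0.1101]
tcp_rot: [[0.141, 0.99, 0.001], [0.99, -0.141, -0.0], [-0.0, 0.001, -1.0]]
wrist_force: [0.2, -0.3, -0.3]
width: 0.064
finger_force: 0.0
```

```bash
python3 - <<'E'
from m import *
s=ctrl.observe();R=np.array(s["tcp_rot"]);p=s["tcp_pos"]
print(s["time_s"],p,s["wrist_force"],s["width"])
c=optics.camera("top");cs=optics.camera("side")
a=cv2.resize(c["img"][140:200,190:310],None,fx=5,fy=5,interpolation=cv2.INTER_CUBIC)
b=cv2.resize(cs["img"][140:250,200:320],(600,300),interpolation=cv2.INTER_CUBIC)
cv2.imwrite("pics/p4.png",np.vstack([a,b]))
m=mask(cs,(20,150,80),(32,255,255),(230,310,140,240));r,k=rect(m);print(r)
q=np.array([.6140,-.0240,.0484])
for k in(-.08,.08):print(proj(cs,q+k*R[:,0]),proj(c,q+k*R[:,0]))
E
```

```text
9.075 [ 0.59841117 -0.13438139  0.11008601] [ 0.17119851 -0.28680074 -0.27837425] 0.0638541591654068
((273.7587890625, 197.63528442382812), (42.08450698852539, 9.436474800109863), 49.398704528808594)
[286.15705409 213.37598049] [295.0035682  172.12016254]
[260.32953791 182.11433201] [244.73532242 166.2546587 ]
```

View pics/p4.png

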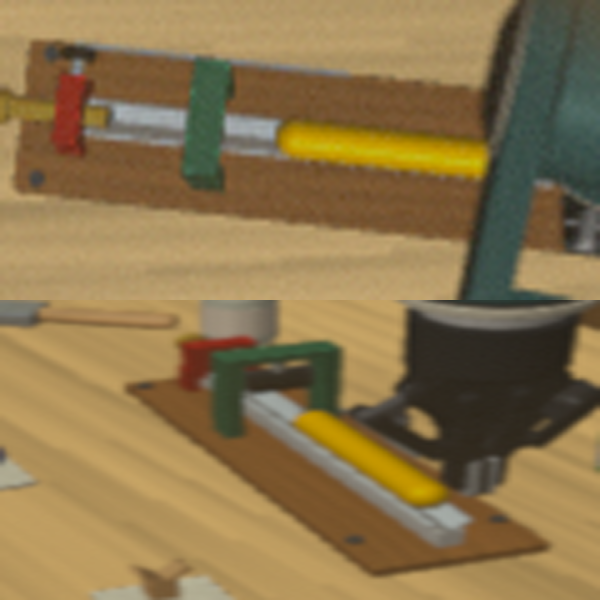

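The rod lies in the groove, top crop (285–488, 140–160). The bolt tip shows at crop (108,115), roughly 100 mm ahead of the rod's front end.

>>> send_rows --targets '[0, 0, 0.021, 0, 0, 0, 0, 0.016, 0, 0, 0, 0, 0.005, 0, 0, 0.01, 0, 0, 0, 0, 0.005, 0, 0, 0, 0, 0.005, 0, 0, 0, 0, 0.005, 0, 0, 0, 0, 0, 0, 0, 0, 0]'

```text
time_s: 10.18
tcp_pos: [0.602, -0.1079, 0.0665]
tcp_rot: [[0.14, 0.99, 0.0], [0.99, -0.14, 0.0], [0.0, 0.0, -1.0]]
wrist_force: [-0.6, -0.1, 0.1]
width: 0.004
finger_force: 0.0
```

>>> send_rows --targets '[0.004, 0, -0.001, 0, 0, 0.005, 0, 0, 0, 0, 0.005, 0, 0, 0, 0, 0.003, 0, 0, 0, 0, 0.003, 0, 0, 0, 0, 0.003, 0, 0, 0, 0, 0.003, 0, 0, 0, 0]'

```text
time_s: 11.05
tcp_pos: [0.6056, -0.0823, 0.0673]
tcp_rot: [[0.141, 0.99, -0.0], [0.99, -0.141, 0.0], [0.0, -0.0, -1.0]]
wrist_force: [-0.8, -1.1, -0.3]
width: 0.003
finger_force: 0.5
```

```bash
cat > r.py <<'E'
from m import *
s=ctrl.observe();R=np.array(s["tcp_rot"]);p=s["tcp_pos"]
print(s["time_s"],p,"F tool",(R.T@s["wrist_force"]).round(2),s["width"])
c=optics.camera("top");m=mask(c,(20,150,80),(32,255,255),(205,300,145,190))
d=np.array([.1367,.9906]);ys,xs=np.nonzero(m)
L=np.array([onz(c,x,y,.0484)[:2]-[.622,.0405] for x,y in zip(xs,ys)])@d if len(xs) else np.zeros(1)
print("rod jig y range",L.min(),L.max(),"tcp jig y",(p[:2]-[.622,.0405])@d)
E
python3 r.py
```

```text
11.05 [ 0.60561052 -0.08227844  0.06731966] F tool [-1.19 -0.63  0.27] 0.0031379896158463703
rod jig y range -0.05733559527610641 0.13556745749021537 tcp jig y -0.12386476745407565
```

>>> send_rows --targets '[0.003, 0, 0, 0, 0, 0.003, 0, 0, 0, 0, 0.003, 0, 0, 0, 0, 0.003, 0, 0, 0, 0, 0.003, 0, 0, 0, 0, 0.003, 0, 0, 0, 0, 0.003, 0, 0, 0, 0, 0.003, 0, 0, 0, 0]'

```text
time_s: 12.1
tcp_pos: [0.609, -0.0589, 0.0674]
tcp_rot: [[0.141, 0.99, -0.0], [0.99, -0.141, -0.001], [-0.001, 0.0, -1.0]]
wrist_force: [-1.7, -4.7, 1.4]
width: 0.003
finger_force: 2.4
```

```bash
python3 r.py; python3 - <<'E'
from m import *
c=optics.camera("top");cs=optics.camera("side")
a=cv2.resize(c["img"][140:200,190:310],None,fx=5,fy=5,interpolation=cv2.INTER_CUBIC)
b=cv2.resize(cs["img"][140:250,200:320],(600,300),interpolation=cv2.INTER_CUBIC)
cv2.imwrite("pics/p5.png",np.vstack([a,b]))
E
```

```text
12.1 [ 0.60895914 -0.05892161  0.06742137] F tool [-4.87 -1.06 -1.41] 0.0027771838955152938
rod jig y range -0.028717302799051277 0.13556745749021537 tcp jig y -0.10026973559096332
```

View pics/p5.png

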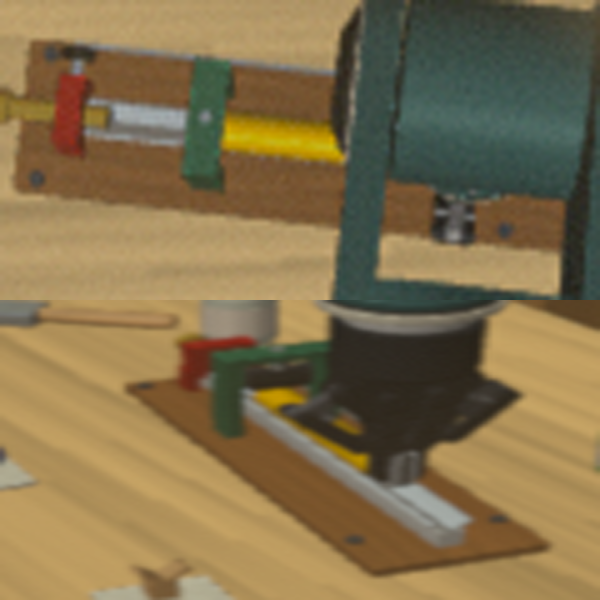

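The front is entering under the gate (top crop (222,130)), about 5 N of push. The bolt end is still well ahead at (108,115).

>>> send_rows --targets '[0.003, 0, 0, 0, 0, 0.003, 0, 0, 0, 0, 0.003, 0, 0, 0, 0, 0.003, 0, 0, 0, 0, 0.003, 0, 0, 0, 0, 0.003, 0, 0, 0, 0, 0.003, 0, 0, 0, 0, 0.002, 0, 0, 0, 0]'

```text
time_s: 13.25
tcp_pos: [0.6121, -0.036, 0.0673]
tcp_rot: [[0.141, 0.99, -0.0], [0.99, -0.141, -0.0], [-0.0, -0.0, -1.0]]
wrist_force: [-3.0, -4.7, 1.0]
width: -0.002
finger_force: 2.6
```

```bash
python3 r.py
```

```text
13.25 [ 0.61208304 -0.03603891  0.06729354] F tool [-5.06 -2.3  -1.04] -0.002132144218662746
rod jig y range -0.031858074171817276 0.13556745749021537 tcp jig y -0.07717509748803875
```

>>> send_rows --targets '[0.0015, 0, 0, 0, 0, 0.0015, 0, 0, 0, 0, 0.0015, 0, 0, 0, 0, 0.0015, 0, 0, 0, 0]'

```text
time_s: 13.8
tcp_pos: [0.6129, -0.0302, 0.0672]
tcp_rot: [[0.141, 0.99, -0.0], [0.99, -0.141, -0.0], [-0.0, -0.0, -1.0]]
wrist_force: [-2.6, -4.6, 2.2]
width: 0.002
finger_force: 2.6
```

```bash
python3 r.py
```

```text
13.8 [ 0.6128896  -0.03016521  0.06724869] F tool [-4.9  -1.94 -2.21] 0.0015205094199787473
rod jig y range -0.025221696306904566 0.13556745749021537 tcp jig y -0.07124635130573512
```

Drag is about 5.0 N. I'll approach in 1 mm rows.

>>> send_rows --targets '[0.0012, 0, 0, 0, 0, 0.0012, 0, 0, 0, 0, 0.0012, 0, 0, 0, 0, 0.0012, 0, 0, 0, 0]'

```text
time_s: 14.35
tcp_pos: [0.6136, -0.0254, 0.0673]
tcp_rot: [[0.141, 0.99, -0.001], [0.99, -0.141, -0.0], [-0.0, -0.0, -1.0]]
wrist_force: [-3.3, -5.2, 1.8]
width: 0.001
finger_force: 2.6
```

>>> send_rows --targets '[0.001, 0, 0, 0, 0, 0.001, 0, 0, 0, 0, 0.001, 0, 0, 0, 0, 0.001, 0, 0, 0, 0]'

```text
time_s: 14.85
tcp_pos: [0.6141, -0.0215, 0.0673]
tcp_rot: [[0.141, 0.99, -0.0], [0.99, -0.141, -0.0], [-0.0, -0.0, -1.0]]
wrist_force: [-2.8, -4.2, 1.9]
width: 0.002
finger_force: 2.6
```

>>> send_rows --targets '[0.001, 0, 0, 0, 0, 0.001, 0, 0, 0, 0, 0.001, 0, 0, 0, 0, 0.001, 0, 0, 0, 0]'

```text
time_s: 15.35
tcp_pos: [0.6146, -0.0175, 0.0672]
tcp_rot: [[0.141, 0.99, -0.001], [0.99, -0.141, -0.0], [-0.0, -0.001, -1.0]]
wrist_force: [-3.2, -4.8, 1.6]
width: 0.003
finger_force: 2.6
```

>>> send_rows --targets '[0.001, 0, 0, 0, 0, 0.001, 0, 0, 0, 0, 0.001, 0, 0, 0, 0]'

```text
time_s: 15.72
tcp_pos: [0.615, -0.0145, 0.0673]
tcp_rot: [[0.141, 0.99, -0.001], [0.99, -0.141, -0.0], [-0.0, -0.001, -1.0]]
wrist_force: [-3.4, -5.1, 2.1]
width: 0.002
finger_force: 2.6
```

```bash
python3 r.py
```

```text
15.725 [ 0.61504955 -0.01453421  0.06725511] F tool [-5.53 -2.65 -2.12] 0.00209422551136556
rod jig y range -0.006375098518292481 0.13556745749021537 tcp jig y -0.05546700974154536
```

>>> send_rows --targets '[0.001, 0, 0, 0, 0, 0.001, 0, 0, 0, 0, 0.001, 0, 0, 0, 0]'

```text
time_s: 16.15
tcp_pos: [0.6155, -0.0116, 0.0672]
tcp_rot: [[0.141, 0.99, -0.001], [0.99, -0.141, -0.0], [-0.0, -0.001, -1.0]]
wrist_force: [-3.7, -5.8, 1.6]
width: -0.001
finger_force: 2.6
```

>>> send_rows --targets '[0.001, 0, 0, 0, 0, 0.001, 0, 0, 0, 0, 0.001, 0, 0, 0, 0]'

```text
time_s: 16.52
tcp_pos: [0.6158, -0.0087, 0.0672]
tcp_rot: [[0.141, 0.99, -0.001], [0.99, -0.141, -0.001], [-0.001, -0.001, -1.0]]
wrist_force: [-3.0, -5.6, 1.6]
width: 0.001
finger_force: 3.2
```

```bash
python3 r.py; python3 - <<'E'
from m import *
c=optics.camera("top")
cv2.imwrite("pics/p6.png",cv2.resize(c["img"][145:185,190:250],(780,520),interpolation=cv2.INTER_CUBIC))
E
```

```text
16.525 [ 0.61584938 -0.00869333  0.06723752] F tool [-5.97 -2.14 -1.55] 0.0009159943964630027
rod jig y range 0.034819830217502845 0.13556745749021537 tcp jig y -0.0495717074925873
```

View pics/p6.png

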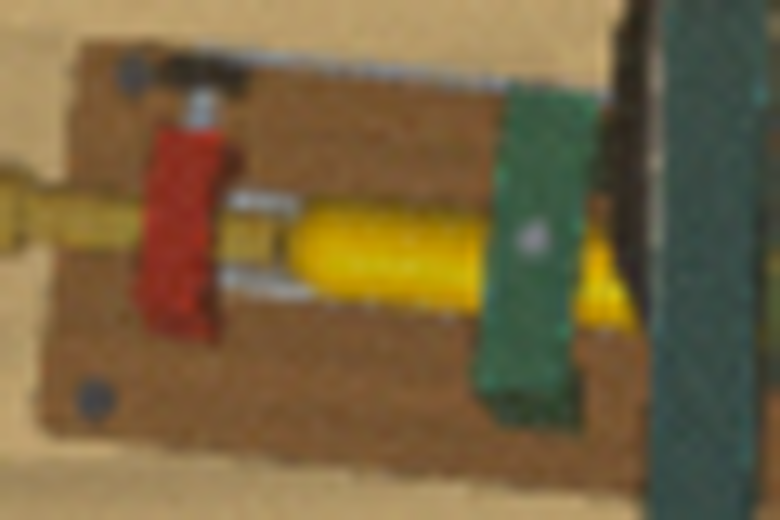

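The rod's round end, crop (288,250), is at the bolt's dark tip (280,240), and the force is starting to rise. From here I use fine steps; the target is about 11 N total (5 drag + 6 on the stop).

>>> send_rows --targets '[0.0005, 0, 0, 0, 0, 0.0005, 0, 0, 0, 0]'

```text
time_s: 16.88
tcp_pos: [0.6159, -0.0083, 0.0672]
tcp_rot: [[0.141, 0.99, -0.001], [0.99, -0.141, -0.002], [-0.002, -0.001, -1.0]]
wrist_force: [-4.6, -12.4, 2.4]
width: 0.002
finger_force: 6.5
```

>>> send_rows --targets '[0.0005, 0, 0, 0, 0, 0.0005, 0, 0, 0, 0]'

```text
time_s: 17.12
tcp_pos: [0.6159, -0.008, 0.0673]
tcp_rot: [[0.141, 0.99, -0.001], [0.99, -0.141, -0.003], [-0.003, -0.001, -1.0]]
wrist_force: [-6.6, -18.4, 3.4]
width: 0.002
finger_force: 9.7
```

>>> send_rows --targets '[-0.0011, 0, 0, 0, 0, 0, 0, 0, 0, 0]'

```text
time_s: 17.38
tcp_pos: [0.6159, -0.0083, 0.0672]
tcp_rot: [[0.141, 0.99, -0.001], [0.99, -0.141, -0.001], [-0.001, -0.001, -1.0]]
wrist_force: [-4.3, -10.0, 1.9]
width: 0.0
finger_force: 4.8
```

>>> send_rows --targets '[0, 0, 0, 0, 0, 0, 0, 0, 0, 0, 0, 0, 0, 0, 0, 0, 0, 0, 0, 0, 0, 0, 0, 0, 0, 0, 0, 0, 0, 0, 0, 0, 0, 0, 0, 0, 0, 0, 0, 0]'

```text
time_s: 18.38
tcp_pos: [0.6159, -0.0083, 0.0672]
tcp_rot: [[0.141, 0.99, -0.001], [0.99, -0.141, -0.001], [-0.001, -0.001, -1.0]]
wrist_force: [-4.4, -9.2, 1.7]
width: 0.0
finger_force: 4.9
```

>>> send_rows --targets '[0, 0, 0, 0, 0, 0, 0, 0, 0, 0, 0, 0, 0, 0, 0]'

```text
time_s: 18.75
tcp_pos: [0.6159, -0.0082, 0.0672]
tcp_rot: [[0.141, 0.99, -0.001], [0.99, -0.141, -0.001], [-0.001, -0.001, -1.0]]
wrist_force: [-3.8, -10.0, 2.6]
width: -0.004
finger_force: 4.9
```

>>> send_rows --targets '[-0.001, 0, 0, 0, 0, -0.001, 0, 0, 0, 0, -0.003, 0, 0, 0, 0, -0.02, 0, 0, 0, 0, -0.03, 0, 0, 0, 0, -0.03, 0, -0.03, 0, 0, 0, 0, -0.05, 0, 0, 0, 0, -0.05, 0, 0]'

```text
time_s: 19.75
tcp_pos: [0.6037, -0.0931, 0.1986]
tcp_rot: [[0.142, 0.99, -0.0], [0.99, -0.142, 0.0], [-0.0, -0.0, -1.0]]
wrist_force: [0.6, 0.1, 0.6]
width: 0.002
finger_force: 0.0
```

>>> send_rows --targets '[-0.04, 0, 0, 0, 0, -0.04, 0, 0, 0, 0, 0, 0, 0, 0, 0]'

```text
time_s: 20.12
tcp_pos: [0.5923, -0.1739, 0.1973]
tcp_rot: [[0.143, 0.99, 0.0], [0.99, -0.143, -0.0], [-0.0, 0.0, -1.0]]
wrist_force: [-0.4, 0.7, 0.4]
width: 0.003
finger_force: 0.0
```

```bash
python3 r.py; python3 - <<'E'
from m import *
c=optics.camera("top");cs=optics.camera("side")
a=cv2.resize(c["img"][145:185,190:290],(800,320),interpolation=cv2.INTER_CUBIC)
b=cv2.resize(cs["img"][150:220,220:400],(800,280),interpolation=cv2.INTER_CUBIC)
cv2.imwrite("pics/p7.png",np.vstack([a,b]))
E
```

```text
20.125 [ 0.59225215 -0.17386544  0.19730271] F tool [ 0.67 -0.52 -0.35] 0.0026102147971715103
rod jig y range -0.03429142771190147 0.13556745749021537 tcp jig y -0.2164169374214066
```

View pics/p7.png

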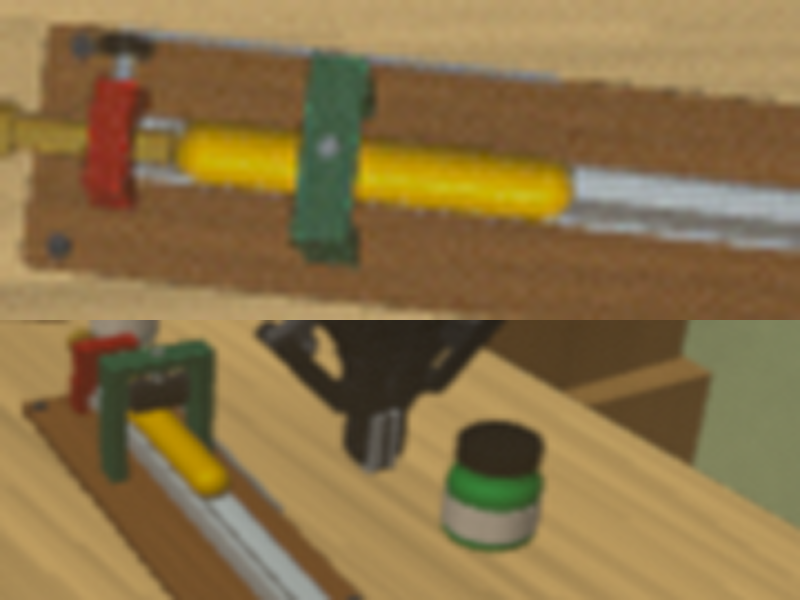

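The rod lies in the groove under the roller, its front end at the bolt (top crop (178,150)), and the robot is clear of everything.

```bash
python3 -c "
from station import ctrl
print(ctrl.hand_in())"
```

```text
the job is handed in; nothing more can be done
None
```

The job is handed in at about 20 s: the yellow rod lies in the groove under the roller, touching the bolt by the last picture, after a 1.4 s hold at an estimated 5 N on the stop; in the approach the push briefly reached about 19 N, an estimated 14 N on the stop, close to the 15 N limit.

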